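# Set up the pour-over station for a brew

## Robot

A 6-joint arm with a two-finger parallel gripper is mounted at the origin on the work surface. World frame = base frame: x ahead of the robot, y to its left, z up, the work surface at z = 0. Lengths are in mm, angles in rad, forces in N, time in s.
With the tool pointing down it reaches from about 350 to 875 mm from the base axis. Payload 4.2 kg.
Tool frame: the origin (TCP) lies between the finger pads; the fingertips stand 14 mm ahead of it and the grasp point (between the pads) lies 5 mm behind it; z points along the fingers, y is the line along which they close (so a half turn about z gives the same grasp; the last joint's range is limited). The gripper opens to 85 mm and grips with 20 to 120 N. Pads are 22 mm wide; open, the fingers measure 114 mm over their backs; the gripper's body (76 mm by 85 mm) begins 54 mm behind the grasp point. The pads swing forward as they close: fully open they stand 13 mm farther back than shut.
Start: joints at [1.596, 0.385, 0.008, 0, -1.194, -0.259], TCP at [144.766, 607.982, 245.312] pointing down, gripper open.
Joint ranges: [-3.14, 3.14], [-1.21, 2.06], [-1.07, 1.41], [-3.16, 2.05], [-2.99, -0.16], [-3.1, 3.1]. Speed limits (rad/s): [2.79, 2.79, 3.14, 3.14, 3.14, 3.14].

## Interface

Orientations are given as a unit quaternion [x, y, z, w].
In Python, from bench import * gives the robot as it stands.
- The arm moves only by the tool carry_out, never from a script. Its argument "motion" is a list of rows, each a list of 7 numbers: the turn, a rotation vector about the tool's x, y, z in rad, then the shift along the tool's x, y, z in mm, then the opening, from -1 (shut) to 1 (fully open), so that 0 is half open. A call has 1 to 5 rows; each row is the pose to reach, as a shift and turn from the pose commanded when the call began, along the tool's axes at that moment; what a row does not reach only later rows make up. A row lasts 1/8 s, in which the tool goes at most 62.5 mm and 10.7 degrees, less where a joint would pass 70% of its speed; a pose out of reach is approached as far as the arm can. A call with a gripper value outside its range is refused whole. The fingers move at their own pace and stop on an object; the grip force is fixed at half the most. Time passes only in rows, so rows that repeat a pose let the fingers close. It gives the time, the measured TCP pose, the force, the opening and the grip force at its end, in the units of the state.
- read_state(): the state, without advancing time (a new reading comes with each control period).
- get_image(name): name is "side" or "top"; returns a dict with "color" (420x560x3 uint8, blue, green, red), "mtx" (3x3 intrinsics, pixels), "position" and "orientation" of the camera in the world. Camera axes: x right, y down, z forward; pixel columns grow to the right and rows downward; lengths in mm; the calibration is good to about 2 mm. A picture is of the moment at which its call begins. There is no depth.
- job_done(): hands the job in; it is judged then, once.
The state is a dict: "clock": time; "joints": joint angles; "joint_vel": joint speeds; "joint_efforts": joint torques, N m; "position": TCP position; "ee_rot": TCP orientation; "contact_force": force on the tool from outside, world axes, zero at the start; "wrist_torque": the same for the moment, N m; "gripper_width": finger opening in mm; "grasp_force": force on a finger pad.
Only numpy, scipy, OpenCV 4.12 (cv2) and the standard library are available. Lean on these libraries where they do the work, as an engineer would, in place of code of your own. Each camera call takes 0.05 s, during which the arm holds its last target. There are 200 camera calls.

## Task

Get the pour-over station ready, in this order: stand the blue cup upright on the ring mark in the middle of the scale; swing the dripper arm round until the dripper's outlet is centred over the cup, and leave it there; turn the timer dial to the orange tick (the fourth click after the white zero tick); and last, press the green start button fully down and let go. Set things down rather than dropping them, do not tip the cup, and leave the jug, canister, mug, tamper, portafilter, syrup bottle and brush where they stand.

Things in the scene. Friction and masses are not known exactly. Their poses are not given: they have to be found in the camera images.
- cup_mid (a point): Blue straight-sided handleless ceramic cup, 64 mm outside diameter, 90 mm tall, open top, wall 4 mm, 0.15 to 0.3 kg, standing loose on the table. This point is on its axis half-way up (45 mm above its underside); z is up along its axis.
- scale_mark (a point): Dark square coffee scale, 110 x 110 mm and 24 mm high, fixed. This point is the centre of its top face, in the middle of a thin white ring mark of 80 mm diameter (flat, no step).
- pivot (a point): Pour-over stand, fixed: a round base (110 mm across, 12 mm high) and an upright post of 22 mm diameter with a hub of 34 mm diameter at its top (204 mm above the table). This point is on the vertical pivot axis of the swing arm, at the mid height of the bar (186 mm above the table). The stand's x axis points straight away from where the arm points at joint value 0.
- dripper_arm (a joint): Swing angle (rad) of the level dripper arm about the post's vertical axis: at 0 the arm points along the stand's -x axis (roughly at the robot); it grows clockwise seen from above, which swings the dripper to the robot's left (+y). Range -0.5 to 2.0. Friction-held: it moves under about 2 to 4 N pushed at 90 mm from the axis and stays where it is let go.
- bar_mid (a point): Point on the arm's square steel bar (14 mm wide, 14 mm high, 179 to 193 mm above the table, bare from 20 to 130 mm out from the pivot axis), 90 mm out from the pivot axis: a good place to push from the side with shut fingers. Its x axis lies along the bar, from the dripper towards the pivot.
- outlet (a point): Lower end of the white cone dripper fixed on the end of the arm (empty, open at the top), 180 mm from the pivot axis and 135 mm above the table (on its vertical axis). The dripper widens from 24 mm at the outlet to 104 mm across at its top, 228 mm above the table; a dark steel ring of about 97 mm diameter holds it at the height of the bar. It clears a cup on the scale by 21 mm.
- dial (a joint): Angle (rad) of the timer dial: 0 at the white zero tick, grows clockwise seen from above, up to 2.45. It clicks into a detent every 0.35 rad (one tick); the fourth, at 1.40, has the long orange tick. Needs about 0.07 N m to turn past a click; once let go it snaps to the nearest click.
- dial_grip (a point): Centre of the dial's upright grey grip bar: 62 mm long, 14 mm wide, 32 mm high (70 mm above the table at this point, top at 86 mm, bottom at 54 mm) on a black disc of 66 mm diameter. The bar lies along this point's x axis; an orange line on the -x half of its top is the pointer. The dial turns about the vertical axis through this point. It stands on the aluminium top of the black timer box (110 x 170 mm, 45 mm high, fixed).
- start_top (a point): Centre of the top of the round green start button (34 mm diameter) on the same timer box, 85 mm from the dial axis along the box's long side, to the right of the dial as the robot sees it; top about 67 mm above the table. Spring-loaded, 6 mm travel downwards, about 5 N to push fully down.
- start (a joint): Travel of the start button (m): 0 released, 0.006 fully down; springs back.
- jug: Steel milk jug, 80 mm diameter, 100 mm tall, with a handle standing out 62 mm from its axis; loose bystander. Origin under its centre.
- canister: Green bean canister with wooden cap, 90 mm diameter, 150 mm tall; loose bystander. Origin under its centre.
- mug: Terracotta mug, 80 mm diameter, 85 mm tall; loose bystander. Origin under its centre.
- tamper: Steel tamper, 58 mm diameter, 94 mm tall, upright; loose bystander. Origin under its centre.
- portafilter: Steel portafilter lying flat with a black handle, 205 mm long, 35 mm high; loose bystander. Origin under the centre of its basket; the handle points along its -x axis.
- syrup: Amber bottle, 64 mm diameter, 200 mm tall; loose bystander. Origin under its centre.
- brush: Cleaning brush lying on the table, 180 mm long; loose bystander.
There are look-alikes about, which are no part of the job. Several things look just like the part that bears cup_mid: the one meant starts nearest to the robot's base.

How it is judged (in metres and radians):
On the way, in this order (a step that is already met when the one before it is completed fails the run):
1. the cup stands upright and released on the scale's mark (horizontal distance between cup_mid and scale_mark below 0.015 m and z of cup_mid in the frame of scale_mark between 0.041 and 0.049 m and angle between cup_mid's own z axis and vertical below 0.1 rad and contact force between each of the arm, the fingers and cup below 0.1 N), for 0.2 s.
2. the dripper's outlet is over the middle of the cup and the arm stays there by itself (horizontal distance between outlet and cup_mid below 0.014 m and contact force between each of the arm, the fingers and dripper_arm below 0.1 N), for 0.2 s.
3. the dial is let go at the orange tick, the fourth click (value of joint dial between 1.3 and 1.5 rad and contact force between the fingers and dial below 0.1 N), for 0.2 s.
4. the start button is pressed fully down (value of joint start above 0.0045 m), for 0.05 s.
At the end, for the whole second after the job is handed in: Cup upright on the scale, its axis within 15 mm of the mark's centre; dripper outlet within 14 mm (horizontally) of the cup's axis, arm at rest; dial within 0.1 rad of the fourth click (1.40 rad); start button was pressed at least 4.5 mm and has sprung back (horizontal distance between cup_mid and scale_mark below 0.015 m and z of cup_mid in the frame of scale_mark between 0.041 and 0.049 m and angle between cup_mid's own z axis and vertical below 0.1 rad and horizontal distance between outlet and cup_mid below 0.014 m and value of joint dial between 1.3 and 1.5 rad and value of joint start below 0.0015 m and velocity of joint dripper_arm between -0.02 and 0.02 rad/s); the robot touches nothing.
It fails at once if the cup is tipped by more than about 30 degrees (angle between cup_mid's own z axis and vertical above 0.5 rad).
It fails at once if the cup is dropped or banged down (more than 0.6 m/s while not held) (linear speed of cup above 0.6 m/s and contact force between the fingers and cup below 0.1 N).
It fails at once if a bystander (jug, canister, mug, tamper, portafilter, syrup bottle or brush) is moved by more than 25 mm (distance of any of jug, canister, mug, tamper, portafilter, syrup, brush from where it was at the start of the episode above 0.025 m).
It also fails if it takes over 72 s, if anything falls off the work surface, if the arm or the gripper's body presses on something with over 40 N, if the wrist force passes 120 N, or if a joint passes its speed limit or range.

## Working session

There is one attempt and no reset: what is moved stays moved. The work goes in short steps, Python scripts to look and compute and a tool call to move; the robot and the scene stay as the last step left them, time stands still between calls to the robot, and variables do not carry over. Pictures are saved under pics/ and viewed, at most 11 in all, crops included, and the job is handed in when it is done.

Besides the shell and the picture viewer there is one more tool, called after "Request:" as name(argument=value, ...), one argument or row to a line, values as JSON. carry_out: Moves the arm, as the interface text tells. Its arguments: {"type":"object","properties":{"motion":{"type":"array"}},"required":["motion"]}

```bash
ls; mkdir -p pics
cat > h.py <<'E'
from bench import *
import numpy as np, cv2
from scipy.spatial.transform import Rotation as R
def ray(im,u,v):
    d=np.linalg.inv(im["mtx"])@[u,v,1.]
    q=R.from_quat(im["orientation"])
    return np.array(im["position"]),q.apply(d)
def onz(im,u,v,z):
    p,d=ray(im,u,v); return p+d*(z-p[2])/d[2]
def proj(im,P):
    c=R.from_quat(im["orientation"]).inv().apply(np.array(P)-im["position"])
    x=np.array(im["mtx"])@c; return x[:2]/x[2]
def delta(target,down_yaw=None):
    s=read_state(); r=R.from_quat(s["ee_rot"])
    return r.inv().apply(np.array(target)-s["position"])
E
python3 - <<'E'
from h import *
for n in("top","side"):
    im=get_image(n); cv2.imwrite(f"pics/{n}0.png",im["color"]); print(n,np.round(im["position"]),np.round(R.from_quat(im["orientation"]).as_matrix(),2).tolist(),im["mtx"])
s=read_state(); print(s); print(R.from_quat(s["ee_rot"]).as_matrix().round(3))
E
```

```text
pics
top [ 420.   27. 1456.] [[0.02, -0.99, 0.14], [-1.0, -0.02, -0.02], [0.02, -0.14, -0.99]] [[406.74319742   0.         276.51884292]
 [  0.         406.74319742 211.55506617]
 [  0.           0.           1.        ]]
side [ 148. -900.  788.] [[0.89, -0.26, 0.37], [-0.45, -0.46, 0.76], [-0.03, -0.85, -0.53]] [[435.23924118   0.         279.3860002 ]
 [  0.         435.23924118 209.49771723]
 [  0.           0.           1.        ]]
{'clock': 0.1, 'joints': array([ 1.59559203e+00,  3.85482526e-01,  6.74359251e-03, -4.64109113e-04,
       -1.19395289e+00, -2.58601372e-01]), 'joint_vel': array([ 0.00060671, -0.00010812,  0.00179813,  0.00144401,  0.00056435,
        0.0006428 ]), 'joint_efforts': array([-7.17225430e-04, -3.93325818e+01,  1.88926631e+01,  4.19798031e+00,
       -2.62511297e-03,  6.45563560e-06]), 'position': array([144.65963183, 607.52184534, 244.31747532]), 'ee_rot': array([ 9.93164186e-01, -1.16721701e-01, -7.96830756e-05,  9.68710633e-04]), 'contact_force': array([-0.20244664,  0.06185051,  0.12891429]), 'wrist_torque': array([0.02579697, 0.02736115, 0.00590604]), 'grasp_force': 0.0, 'gripper_width': 85.56098875223378}
[[ 0.973 -0.232 -0.   ]
 [-0.232 -0.973 -0.002]
 [ 0.     0.002 -1.   ]]
```

View pics/top0.png

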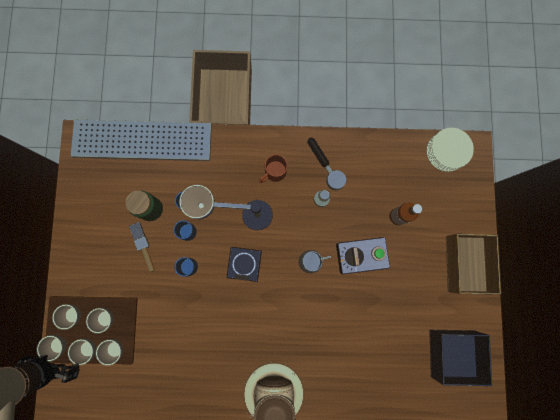

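View pics/side0.png

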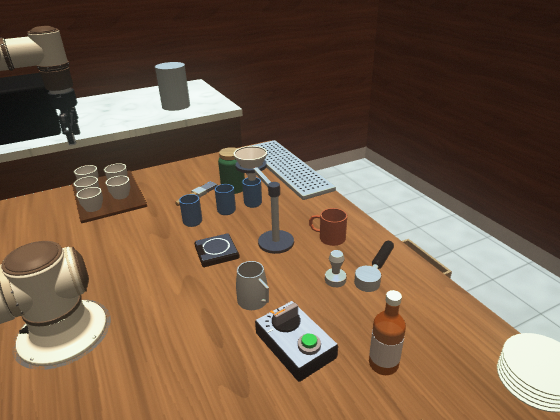

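The top view shows the three blue cups at (186,267), (185,231) and (185,201); the scale at (244,264); the dripper at (197,201) with its post at (256,207); the dial at (354,257) and the green button at (379,254). The side view agrees. The nearest cup is the one at (186,267).

Run:
```python
from h import *
im=get_image("top"); sd=get_image("side"); c=im["color"]
hsv=cv2.cvtColor(c,cv2.COLOR_BGR2HSV)
def blobs(hsv,lo,hi,roi,mn=30):
    m=cv2.inRange(hsv,lo,hi); z=np.zeros_like(m); x0,y0,x1,y1=roi; z[y0:y1,x0:x1]=m[y0:y1,x0:x1]
    cs,_=cv2.findContours(z,cv2.RETR_EXTERNAL,cv2.CHAIN_APPROX_NONE); return [k for k in cs if cv2.contourArea(k)>mn]
print("cups")
for k in blobs(hsv,(95,80,20),(125,255,255),(165,180,215,290)):
    (u,v),r=cv2.minEnclosingCircle(k); print(cv2.boundingRect(k),u,v,r,onz(im,u,v,90).round(1),cv2.contourArea(k))
print("scale dark")
for k in blobs(hsv,(0,0,0),(180,255,70),(220,235,270,290),200):
    b=cv2.minAreaRect(k); print(b,onz(im,*b[0],24).round(1))
print("ring")
g=cv2.inRange(hsv,(0,0,90),(180,90,255)); pts=np.argwhere(g[245:283,228:262])[:,::-1]+[228,245]
e=cv2.fitEllipse(pts.astype(np.float32)); print(e,len(pts),onz(im,*e[0],24).round(1))
print("button")
for k in blobs(hsv,(45,120,80),(75,255,255),(360,240,400,270)):
    (u,v),r=cv2.minEnclosingCircle(k); print(u,v,r,onz(im,u,v,67).round(1))
print("button side")
for k in blobs(cv2.cvtColor(sd["color"],cv2.COLOR_BGR2HSV),(45,120,80),(75,255,255),(280,320,340,360)):
    print(cv2.minAreaRect(k),onz(sd,*cv2.minAreaRect(k)[0],67).round(1))
for n,roi in(("a",(175,180,275,285)),("b",(320,220,400,280))):
    x0,y0,x1,y1=roi; f=6 if n=="a" else 5
    pass
a=cv2.resize(c[180:285,170:275],None,fx=5,fy=5,interpolation=cv2.INTER_CUBIC)
b=cv2.resize(c[230:280,335:395],None,fx=4,fy=4,interpolation=cv2.INTER_CUBIC)
o=np.zeros((525,775,3),np.uint8); o[:,:525]=a; o[:200,530:770]=b
s=sd["color"][290:380,250:340]; o[210:480,530-25+25:530+240]=cv2.resize(s,(240,270),interpolation=cv2.INTER_CUBIC)
cv2.imwrite("pics/crop1.png",o)
```

```text
cups
(175, 258, 19, 18) 183.99057006835938 266.0660400390625 9.953041076660156 [422.5 305.7  90. ] 258.0
(174, 221, 19, 19) 183.0 229.53846740722656 9.6707124710083 [543.8 315.2  90. ] 254.5
scale dark
((243.7230224609375, 263.7899475097656), (31.558759689331055, 31.731212615966797), 7.431407928466797) [434.6 112.2  24. ]
ring
((243.76498413085938, 263.74786376953125), (23.55826187133789, 24.640493392944336), 155.7743377685547) 161 [434.8 112.   24. ]
button
379.0 253.0 4.472236156463623 [ 480.  -351.1   67. ]
button side
((309.0, 340.0), (12.0, 14.0), 90.0) [ 474.8 -356.2   67. ]
```

View pics/crop1.png

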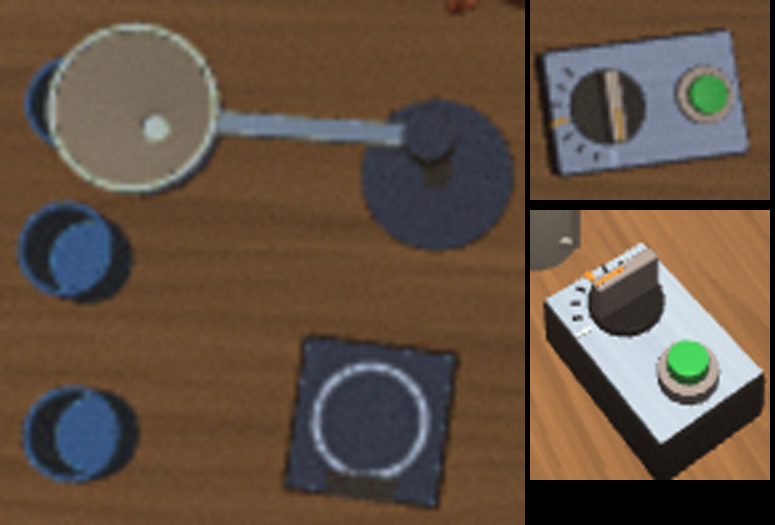

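The crop shows the near cup's rim centred at about (184.2,266.6), the ring at (243.8,263.7), the hub at (255.6,206.6), the dripper rim at (196.6,201.6) and the dial bar running from (355.2,248) to (357.7,265). The orange pointer is at the robot end of the bar, by the white zero tick. The orange tick is on the left, about 80° clockwise.

Run:
```python
from h import *
im=get_image("top"); sd=get_image("side"); c=im["color"]
hsv=cv2.cvtColor(c,cv2.COLOR_BGR2HSV)
cup=onz(im,184.2,266.6,90); print("cup",cup)
# side check of cup rim
print("cup in side", proj(sd,[cup[0],cup[1],45]), "scale in side",proj(sd,[434.8,112,24]))
hub=onz(im,255.6,206.6,204); base=onz(im,257.4,215,12); print("hub",hub,"base",base)
p=hub[:2]; print("pivot-scale dist",np.hypot(*(p-[434.8,112])), np.hypot(*(base[:2]-[434.8,112])))
dr=onz(im,196.6,201.6,228); print("dripper",dr,"dist",np.hypot(*(dr[:2]-p)),np.hypot(*(dr[:2]-base[:2])))
a=onz(im,335+(611-530)/4,230+72/4,86); b=onz(im,335+(621-530)/4,230+138/4,86); m=(a+b)/2; print("dial",a,b,m,np.hypot(*(a-b)[:2]),np.degrees(np.arctan2(*(b-a)[[1,0]])))
print("dial-button",np.array([480,-351.1])-m[:2],np.hypot(*(np.array([480,-351.1])-m[:2])))
# box corners
top=onz
cor=[(543,54),(732,31),(748,153),(561,175)]
for u,v in cor: print(onz(im,335+(u-530)/4,230+v/4,45).round(1))
# disc: circle center at z~54
print("disc",onz(im,335+(608-530)/4,230+106/4,54))
# gripper bar side view ends
m2=cv2.inRange(cv2.cvtColor(sd["color"],cv2.COLOR_BGR2HSV),(95,60,20),(125,255,255))
cs,_=cv2.findContours(m2,cv2.RETR_EXTERNAL,cv2.CHAIN_APPROX_NONE)
for k in cs:
    if cv2.contourArea(k)>150: print("side blue",cv2.boundingRect(k))
print(delta([cup[0],cup[1],200]))
```

```text
cup [420.74918733 304.91114442  90.        ]
cup in side [191.3836232  210.34011003] scale in side [216.62712585 245.4619302 ]
hub [609.94222501  69.95241203 204.        ] base [608.84691527  69.35627505  12.        ]
pivot-scale dist 180.11884586653125 179.19491062468293
dripper [617.60521874 249.20355664 228.        ] dist 179.41486648724577 180.06041368460183
dial [ 494.29273522 -265.60701501   86.        ] [ 439.23286836 -273.62919693   86.        ] [ 466.76280179 -269.61810597   86.        ] 55.64121081721384 -171.71037698273395
dial-button [ 13.23719821 -81.48189403] 82.5501209632941
[ 510.9 -215.1   45. ]
[ 534.4 -380.7   45. ]
[ 429.2 -392.7   45. ]
[ 407.2 -230.5   45. ]
disc [ 466.78634725 -269.62489146   54.        ]
side blue (215, 184, 19, 30)
side blue (242, 177, 19, 30)
[338.69329752 230.69888345  45.1348596 ]
```

Request:
carry_out(
  motion=[
    [0,0,0,45,31,0,1],
    [0,0,0,92,63,0,1],
    [0,0,0,140,95,0,1],
    [0,0,0,190,129,0,1],
    [0,0,0,239,163,0,1],
  ],
)

```text
clock: 0.92
position: [340.5, 392.5, 245.5]
ee_rot: [0.993, -0.116, 0.0, -0.0]
contact_force: [0.6, 0.4, 0.1]
gripper_width: 85.4
grasp_force: 0.0
```

Request:
carry_out(
  motion=[
    [0,0,0,40,27,0,1],
    [0,0,0,75,51,0,1],
    [0,0,0,100,68,20,1],
    [0,0,0,100,68,40,1],
    [0,0,0,100,68,40,1],
  ],
)

```text
clock: 1.55
position: [420.6, 303.6, 204.0]
ee_rot: [0.993, -0.117, -0.001, 0.001]
contact_force: [-0.1, 0.5, 0.2]
gripper_width: 85.5
grasp_force: 0.0
```

Run:
```python
from h import *
s=read_state(); print(s["position"],R.from_quat(s["ee_rot"]).as_matrix().round(3).tolist(),s["joints"].round(2)); print(delta([420.7,304.9,62]))
im=get_image("top"); sd=get_image("side")
a=cv2.resize(im["color"][200:310,130:240],None,fx=4,fy=4); b=cv2.resize(sd["color"][120:240,130:230],None,fx=3.6,fy=3.6)
o=np.zeros((440,800,3),np.uint8); o[:,:440]=a; o[:b.shape[0],440:]=b[:, :360]; cv2.imwrite("pics/c2.png",o)
```

```text
[420.61826446 303.60408158 203.99968826] [[0.973, -0.233, -0.002], [-0.233, -0.973, -0.003], [-0.002, 0.003, -1.0]] [ 0.94  0.24 -0.31 -0.   -1.02  0.4 ]
[ 1.46840163e-02 -1.73363748e+00  1.41995042e+02]
```

View pics/c2.png

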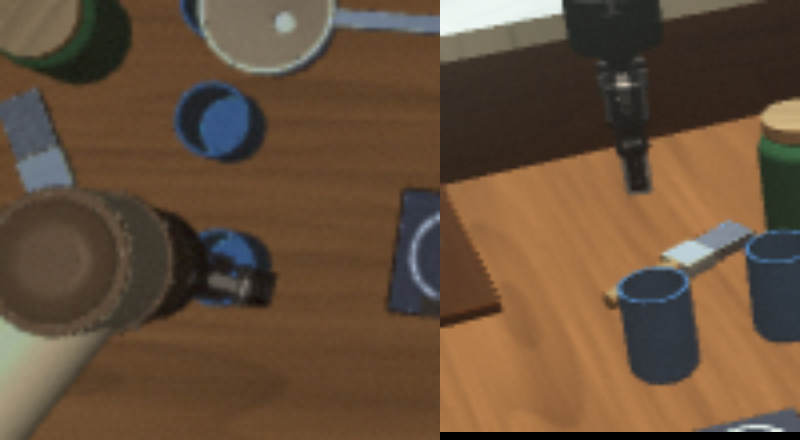

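The gripper is straight above the near cup (cup at crop (225,262) in the top view), with clear space round it, so I'll descend.

Request:
carry_out(
  motion=[
    [0,0,0,0,-1,40,1],
    [0,0,0,0,-1,80,1],
    [0,0,0,0,-1,115,1],
    [0,0,0,0,-1,140,1],
    [0,0,0,0,-1,146,1],
  ],
)

```text
clock: 2.28
position: [421.0, 306.1, 58.8]
ee_rot: [0.993, -0.116, -0.0, 0.001]
contact_force: [1.2, -0.5, -0.1]
gripper_width: 85.5
grasp_force: 0.0
```

Request:
carry_out(
  motion=[
    [0,0,0,0,0,0,-0.2],
    [0,0,0,0,0,0,-0.2],
    [0,0,0,0,0,0,-0.2],
    [0,0,0,0,0,0,-0.2],
  ],
)

```text
clock: 2.78
position: [422.2, 307.0, 61.0]
ee_rot: [0.993, -0.116, 0.001, -0.002]
contact_force: [-1.0, 1.3, 6.9]
gripper_width: 63.9
grasp_force: 66.9
```

Request:
carry_out(
  motion=[
    [0,0,0,0,0,-20,-0.2],
    [0,0,0,0,0,-45,-0.2],
    [0,0,0,8,25,-55,-0.2],
    [0,0,0,20,65,-55,-0.2],
    [0,0,0,33,105,-55,-0.2],
  ],
)

```text
clock: 3.4
position: [427.8, 193.3, 113.7]
ee_rot: [0.993, -0.117, -0.001, 0.001]
contact_force: [-0.4, -1.0, -3.4]
gripper_width: 63.8
grasp_force: 66.9
```

Request:
carry_out(
  motion=[
    [0,0,0,12,40,0,-0.2],
    [0,0,0,20,67,0,-0.2],
    [0,0,0,25,82,0,-0.2],
    [0,0,0,25,82,0,-0.2],
  ],
)

```text
clock: 3.9
position: [433.9, 109.1, 114.0]
ee_rot: [0.993, -0.118, -0.0, 0.0]
contact_force: [-0.1, 0.2, -2.2]
gripper_width: 63.6
grasp_force: 67.0
```

Run:
```python
from h import *
s=read_state(); print(s["position"],s["gripper_width"],R.from_quat(s["ee_rot"]).as_matrix().round(3).tolist(),s["contact_force"]); print(delta([434.8,112,85]))
sd=get_image("side")
hsv=cv2.cvtColor(sd["color"],cv2.COLOR_BGR2HSV); m=cv2.inRange(hsv,(95,60,20),(125,255,255))
cs,_=cv2.findContours(m,cv2.RETR_EXTERNAL,cv2.CHAIN_APPROX_NONE)
for k in cs:
    if cv2.contourArea(k)>100: print(cv2.boundingRect(k))
p=s["position"]; print(proj(sd,[p[0],p[1],p[2]-16]),proj(sd,[434.8,112,24]))
im=get_image("top")
o=np.zeros((440,800,3),np.uint8); o[:,:440]=cv2.resize(im["color"][190:300,170:280],None,fx=4,fy=4); o[:432,440:]=cv2.resize(sd["color"][150:270,170:270],(360,432)); cv2.imwrite("pics/c3.png",o)
```

```text
[433.86137558 109.08877385 114.04464127] 63.554279647388995 [[0.972, -0.234, -0.001], [-0.234, -0.972, -0.0], [-0.001, 0.001, -1.0]] [-0.10253564  0.18245143 -2.22948807]
[ 0.25673193 -3.066368   29.04270849]
(212, 184, 23, 57)
(242, 177, 19, 30)
[214.02049039 225.20733828] [216.62712585 245.4619302 ]
```

View pics/c3.png

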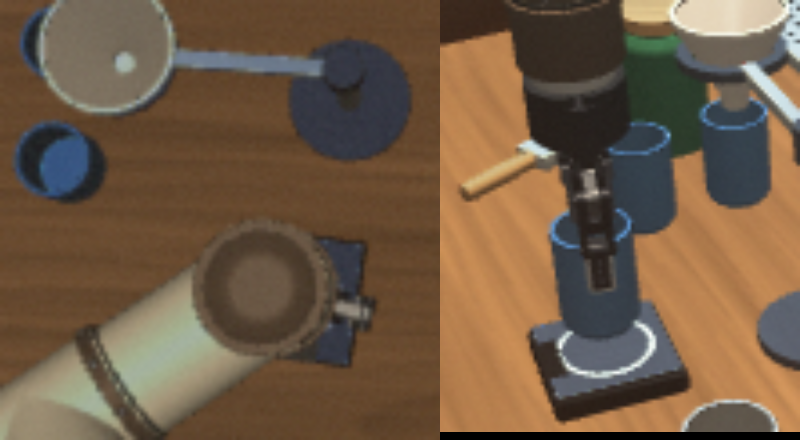

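The cup is held upright above the scale (side crop (597,280)), with the ring just below it at (607,348). I'll lower it with a −3 mm correction in tool y.

Request:
carry_out(
  motion=[
    [0,0,0,0,-3,10,-0.2],
    [0,0,0,0,-3,20,-0.2],
    [0,0,0,0,-3,25,-0.2],
    [0,0,0,0,-3,27,-0.2],
    [0,0,0,0,-3,27,-0.2],
  ],
)

```text
clock: 4.62
position: [435.0, 113.3, 87.2]
ee_rot: [0.993, -0.117, -0.0, 0.0]
contact_force: [-0.2, -0.2, -2.1]
gripper_width: 64.0
grasp_force: 67.0
```

Request:
carry_out(
  motion=[
    [0,0,0,0,0,1,-0.2],
    [0,0,0,0,0,2,-0.2],
    [0,0,0,0,0,2,-0.2],
  ],
)

```text
clock: 5.0
position: [435.1, 113.2, 85.4]
ee_rot: [0.993, -0.117, 0.0, -0.0]
contact_force: [0.7, 0.9, -3.0]
gripper_width: 63.8
grasp_force: 67.0
```

Request:
carry_out(
  motion=[
    [0,0,0,0,-0.5,1,-0.2],
    [0,0,0,0,-0.5,1,-0.2],
  ],
)

```text
clock: 5.25
position: [435.2, 113.6, 85.0]
ee_rot: [0.993, -0.116, 0.0, 0.0]
contact_force: [-2.5, -0.9, 5.2]
gripper_width: 63.6
grasp_force: 67.5
```

Request:
carry_out(
  motion=[
    [0,0,0,0,0,1,-0.2],
    [0,0,0,0,0,1,-0.2],
  ],
)

```text
clock: 5.5
position: [435.3, 113.5, 84.9]
ee_rot: [0.993, -0.116, 0.0, 0.0]
contact_force: [-4.2, -1.5, 13.2]
gripper_width: 63.7
grasp_force: 68.3
```

The cup is in contact with the scale, so I'll release and rise.

Request:
carry_out(
  motion=[
    [0,0,0,0,0,-1,0.6],
    [0,0,0,0,0,-1,1],
    [0,0,0,0,0,-1,1],
    [0,0,0,0,0,-1,1],
    [0,0,0,0,0,-1,1],
  ],
)

```text
clock: 6.12
position: [435.2, 113.8, 84.2]
ee_rot: [0.993, -0.117, -0.0, 0.0]
contact_force: [-0.2, -0.0, -0.4]
gripper_width: 85.4
grasp_force: 0.0
```

Request:
carry_out(
  motion=[
    [0,0,0,0,0,-20,1],
    [0,0,0,0,0,-60,1],
    [0,0,0,0,0,-110,1],
    [0,0,0,0,0,-160,1],
    [0,0,0,0,0,-190,1],
  ],
)

```text
clock: 6.75
position: [435.7, 114.0, 277.1]
ee_rot: [0.993, -0.117, 0.002, -0.001]
contact_force: [1.1, 0.3, -1.9]
gripper_width: 85.4
grasp_force: 0.0
```

Request:
carry_out(
  motion=[
    [0,0,0,45,-21,0,-1],
    [0,0,0,95,-44,0,-1],
    [0,0,0,145,-68,0,-1],
    [0,0,0,187,-87,0,-1],
    [0,0,0,207,-97,0,-1],
  ],
)

```text
clock: 7.38
position: [660.8, 160.3, 272.4]
ee_rot: [0.993, -0.117, -0.001, 0.001]
contact_force: [0.1, -0.0, 0.1]
gripper_width: -0.0
grasp_force: 0.0
```

Run:
```python
from h import *
s=read_state(); print(s["position"],s["gripper_width"],s["joints"].round(2)); print(delta([660,160,182]))
sd=get_image("side"); im=get_image("top")
m=cv2.inRange(cv2.cvtColor(im["color"],cv2.COLOR_BGR2HSV),(95,80,20),(125,255,255)); m[:, :220]=0; m[:240]=0;m[290:]=0; m[:,270:]=0
o=np.zeros((440,800,3),np.uint8); o[:,:440]=cv2.resize(im["color"][180:290,175:285],None,fx=4,fy=4); o[:432,440:]=cv2.resize(sd["color"][140:290,190:315],(360,432)); cv2.imwrite("pics/c4.png",o)
```

```text
[660.8228563  160.32657069 272.39706041] -0.031442068590503504 [ 0.48  0.47  0.21 -0.   -1.31  0.86]
[-0.57312565  0.39707634 90.39870645]
```

View pics/c4.png

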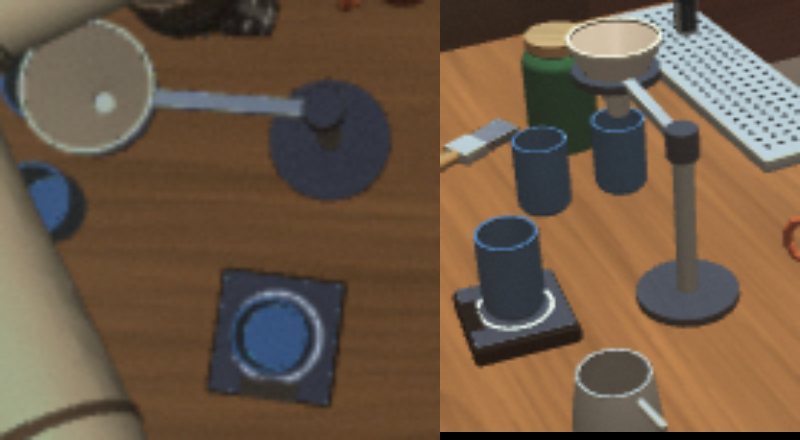

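The cup stands on the ring (crop rim centre (274,336) against ring centre (276,336)). The fingers are beyond the bar, on its far side, and clear of it.

Request:
carry_out(
  motion=[
    [0,0,0,0,0,25,-1],
    [0,0,0,0,0,55,-1],
    [0,0,0,0,0,80,-1],
    [0,0,0,0,0,90,-1],
    [0,0,0,0,0,90,-1],
  ],
)

```text
clock: 8.1
position: [658.5, 160.0, 184.2]
ee_rot: [0.993, -0.117, -0.0, 0.0]
contact_force: [-0.4, -0.5, 0.6]
gripper_width: 0.3
grasp_force: 0.0
```

Run:
```python
from h import *
print(read_state()["position"])
im=get_image("top"); print("cup",onz(im,243.5,264,114))
for f in list(range(85,166,10))+[160,166]:
    a=np.radians(f); d=21; t=np.array([609.5,69.7])+90*np.array([np.cos(a),np.sin(a)])+d*np.array([np.sin(a),-np.cos(a)])
    print(f,t.round(),delta([*t,182])[:2].round(1))
```

```text
[658.53554068 160.04179068 184.24908367]
cup [432.97639467 107.48257246 114.        ]
85 [638. 158.] [-19.7   7.4]
95 [623. 161.] [-35.8   7.5]
105 [606. 162.] [-51.7  10.4]
115 [590. 160.] [-66.8  15.9]
125 [575. 155.] [-80.7  24.1]
135 [561. 148.] [-93.   34.5]
145 [548. 139.] [-103.3   46.9]
155 [537. 127.] [-111.3   60.8]
165 [528. 113.] [-116.7   76. ]
160 [532. 120.] [-114.4   68.3]
166 [527. 112.] [-117.1   77.6]
```

Request:
carry_out(
  motion=[
    [0,0,0,-10,4,0,-1],
    [0,0,0,-20,7,0,-1],
    [0,0,0,-28,7,0,-1],
    [0,0,0,-36,8,0,-1],
    [0,0,0,-44,9,0,-1],
  ],
)

```text
clock: 8.78
position: [615.1, 161.5, 185.5]
ee_rot: [0.993, -0.116, 0.002, -0.0]
contact_force: [4.7, -2.2, 0.8]
gripper_width: 0.1
grasp_force: 2.0
```

Request:
carry_out(
  motion=[
    [0,0,0,-8,2,0,-1],
    [0,0,0,-16,4,0,-1],
    [0,0,0,-23,7,0,-1],
    [0,0,0,-30,11,0,-1],
    [0,0,0,-37,15,0,-1],
  ],
)

```text
clock: 9.4
position: [574.8, 156.0, 184.7]
ee_rot: [0.993, -0.116, 0.001, -0.001]
contact_force: [4.7, 0.3, 0.2]
gripper_width: -0.0
grasp_force: 2.0
```

Request:
carry_out(
  motion=[
    [0,0,0,-6,5,0,-1],
    [0,0,0,-12,10,0,-1],
    [0,0,0,-17,16,0,-1],
    [0,0,0,-22,22,0,-1],
    [0,0,0,-22,22,0,-1],
  ],
)

```text
clock: 10.02
position: [546.0, 138.3, 183.7]
ee_rot: [0.993, -0.117, -0.002, 0.001]
contact_force: [0.1, 0.1, 0.4]
gripper_width: 0.1
grasp_force: 0.1
```

Run:
```python
from h import *
s=read_state(); print(s["position"],s["contact_force"])
im=get_image("top"); sd=get_image("side")
print(delta([532,120,182]),delta([527,112,182]))
for q in (im,):
  m=cv2.inRange(cv2.cvtColor(q["color"],cv2.COLOR_BGR2HSV),(95,120,30),(125,255,255)); m[:,:225]=0; m[:240]=0;m[290:]=0; m[:,270:]=0
  cs,_=cv2.findContours(m,cv2.RETR_EXTERNAL,cv2.CHAIN_APPROX_NONE)
  for k in cs:
    if cv2.contourArea(k)>50: b=cv2.minEnclosingCircle(k);print(cv2.boundingRect(k),b,onz(im,*b[0],114))
o=np.zeros((440,800,3),np.uint8); o[:,:440]=cv2.resize(im["color"][180:290,175:285],None,fx=4,fy=4); o[:432,440:]=cv2.resize(sd["color"][140:290,190:315],(360,432)); cv2.imwrite("pics/c5.png",o)
```

```text
[546.04712752 138.34805093 183.69279719] [0.06041646 0.14400083 0.35106461]
[-9.73765354 21.34837726  1.49211106] [-12.74137405  30.29133564   1.52614685]
(236, 256, 16, 17) ((244.0, 264.5), 9.013978004455566) [431.38872763 105.80073989 114.        ]
```

View pics/c5.png

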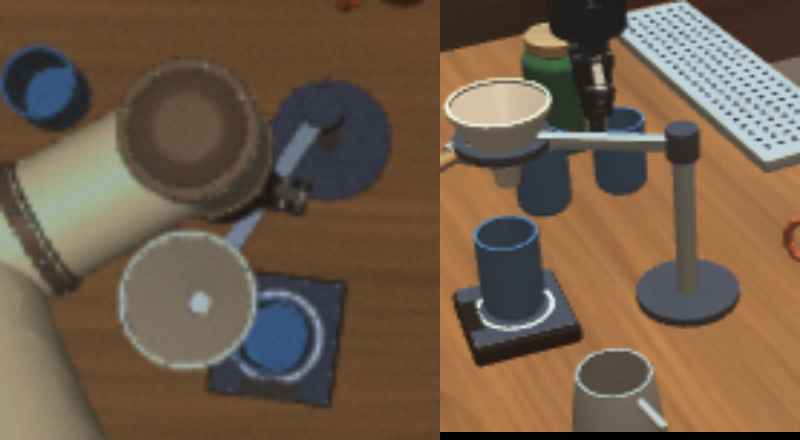

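The arm has swung most of the way: the dripper rim is centred at crop (188,300) and the cup at about (274,336), both in the top view. I'll continue the push.

Request:
carry_out(
  motion=[
    [0,0,0,-3,6,1,-1],
    [0,0,0,-5,12,1,-1],
    [0,0,0,-8,17,1,-1],
    [0,0,0,-10,21,1,-1],
    [0,0,0,-10,21,1,-1],
  ],
)

```text
clock: 10.75
position: [532.7, 120.3, 183.1]
ee_rot: [0.993, -0.117, -0.001, 0.001]
contact_force: [-0.0, 0.9, 0.1]
gripper_width: -0.2
grasp_force: 0.5
```

```bash
cat > drip.py <<'E'
from h import *
s=read_state(); print(s["position"],s["contact_force"])
im=get_image("top"); sd=get_image("side")
P=np.array([609.5,69.7])
# pale rim/cone of the dripper: light, low-saturation
hsv=cv2.cvtColor(im["color"],cv2.COLOR_BGR2HSV); m=cv2.inRange(hsv,(10,0,95),(45,110,255)); m[:225]=0; m[:,:190]=0; m[300:]=0; m[:,265:]=0
cs,_=cv2.findContours(m,cv2.RETR_EXTERNAL,cv2.CHAIN_APPROX_NONE)
for k in cs:
    if cv2.contourArea(k)>300:
        e=cv2.fitEllipse(k); b=cv2.boundingRect(k); q=onz(im,*e[0],228)
        print("drip",b,np.round(e[0],1),np.round(e[1],1),"exp diam",104*406.7/1228,q.round(1),"r",np.hypot(*(q[:2]-P)),"ang",np.degrees(np.arctan2(q[1]-P[1],q[0]-P[0])))
hs=cv2.cvtColor(sd["color"],cv2.COLOR_BGR2HSV); m=cv2.inRange(hs,(95,60,20),(125,255,255)); m[:,:195]=0;m[:,230:]=0;m[:212]=0
o=np.zeros((440,800,3),np.uint8); o[:,:440]=cv2.resize(im["color"][180:290,175:285],None,fx=4,fy=4); o[:432,440:]=cv2.resize(sd["color"][150:270,170:270],(360,432)); cv2.imwrite("pics/c6.png",o)
# side: projected cup outline check for candidate cup centres
for c in([434.8,112],[433,107.5]):
    print(c,[proj(sd,[*c,z]).round(1).tolist() for z in(24,114)])
E
python3 drip.py
```

```text
[532.69485548 120.32895993 183.13592779] [-0.02412602  0.90125565  0.09724644]
drip (190, 258, 17, 42) [195.6 287.5] [13.2 47.6] exp diam 34.44364820846905 [360.2 240.  228. ] r 301.9203453888572 ang 145.6675838624473
drip (217, 243, 35, 37) [233.4 260.6] [33.1 34.6] exp diam 34.44364820846905 [441.3 131.2 228. ] r 179.12506621286587 ang 159.90976442226486
drip (190, 225, 55, 29) [211.2 235.4] [26.3 50.7] exp diam 34.44364820846905 [515.4 200.5 228. ] r 161.17064430800747 ang 125.74309646950172
[434.8, 112] [[216.6, 245.5], [213.4, 220.0]]
[433, 107.5] [[216.6, 246.4], [213.3, 220.9]]
```

View pics/c6.png

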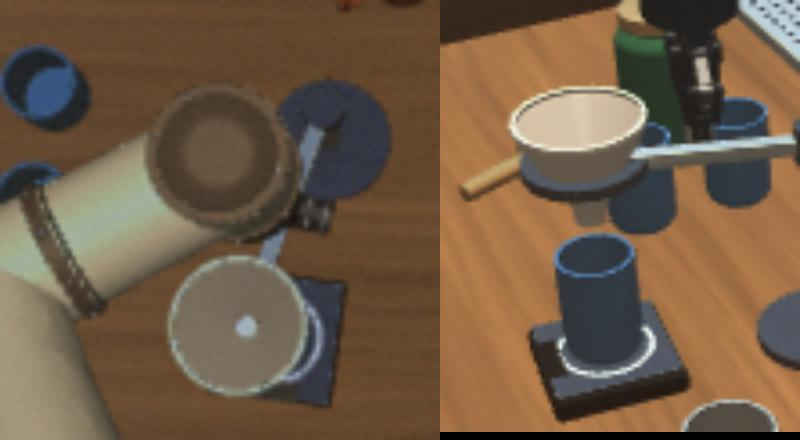

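The dripper rim centre is at (233.4,260.6), giving an arm angle of 159.9°, as modelled. The cup's rim is at side crop (597,256), which puts the cup at about (434,110) and the target angle at 167°.

Request:
carry_out(
  motion=[
    [0,0,0,-1,4,1,-1],
    [0,0,0,-3,8,1,-1],
    [0,0,0,-4,11,1,-1],
    [0,0,0,-4,11,1,-1],
    [0,0,0,-4,11,1,-1],
  ],
)

```text
clock: 11.48
position: [526.6, 111.0, 182.1]
ee_rot: [0.993, -0.117, -0.001, 0.0]
contact_force: [0.5, 1.4, 1.7]
gripper_width: 0.2
grasp_force: 0.6
```

Request:
carry_out(
  motion=[
    [0,0,0,1,-5,0,-1],
    [0,0,0,1,-15,0,-1],
    [0,0,0,1,-25,-20,-1],
    [0,0,0,1,-25,-60,-1],
    [0,0,0,1,-25,-105,-1],
  ],
)

```text
clock: 12.1
position: [533.3, 135.8, 287.5]
ee_rot: [0.993, -0.116, -0.001, 0.001]
contact_force: [0.8, 0.2, -0.5]
gripper_width: -0.2
grasp_force: 0.0
```

```bash
python3 drip.py
```

```text
[533.32368623 135.82612411 287.46688226] [ 0.75417807  0.15366119 -0.46583999]
drip (223, 243, 35, 39) [240.  262.7] [32.6 34.8] exp diam 34.44364820846905 [435.6 111.3 228. ] r 178.77573230139885 ang 166.55547568098484
drip (190, 225, 40, 25) [202.6 234.7] [16.  43.6] exp diam 34.44364820846905 [516.9 226.4 228. ] r 181.9559752971096 ang 120.57444900845353
[434.8, 112] [[216.6, 245.5], [213.4, 220.0]]
[433, 107.5] [[216.6, 246.4], [213.3, 220.9]]
```

View pics/c6.png

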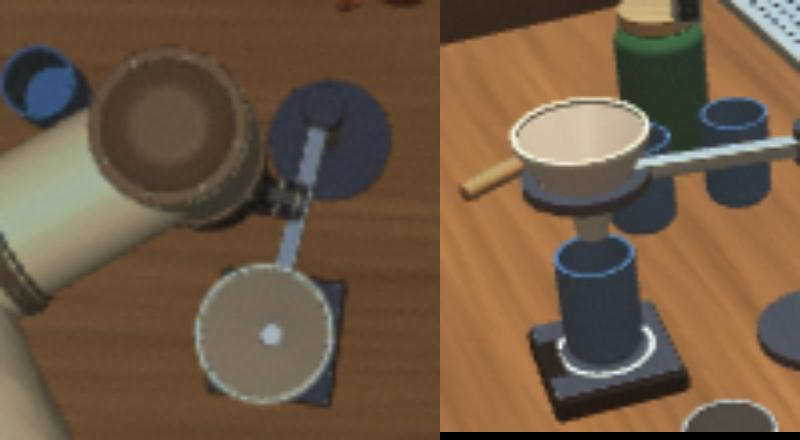

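The dripper sits over the cup: the outlet measures (435.6,111.3), within about 3 mm of the cup, and the side view agrees. Next is the dial.

Request:
carry_out(
  motion=[
    [0,0,-0.08,4,45,0,-1],
    [0,0,-0.16,8,105,0,-1],
    [0,0,-0.24,12,165,0,-0.5],
    [0,0,-0.32,17,225,0,0],
    [0,0,-0.379,21,285,0,0],
  ],
)

```text
clock: 12.82
position: [487.6, -148.0, 286.8]
ee_rot: [0.997, 0.074, -0.001, -0.0]
contact_force: [0.2, 0.1, 1.0]
gripper_width: 43.0
grasp_force: 0.0
```

Run:
```python
from h import *
s=read_state(); print(s["position"],s["gripper_width"],s["joints"].round(2),R.from_quat(s["ee_rot"]).as_matrix().round(3).tolist()); print(delta([466.8,-269.6,150]))
```

```text
[ 487.57616163 -147.98092831  286.75586367] 43.02159191426905 [ 0.02  0.16 -0.2  -0.   -1.21  1.69] [[0.989, 0.147, -0.001], [0.147, -0.989, 0.0], [-0.001, -0.0, -1.0]]
[-38.3079354  117.2683065  136.76863718]
```

Request:
carry_out(
  motion=[
    [0,0,0,-18,50,0,0],
    [0,0,0,-33,95,30,0],
    [0,0,0,-38,117,75,0],
    [0,0,0,-38,117,115,0],
    [0,0,0,-38,117,137,0],
  ],
)

```text
clock: 13.45
position: [465.9, -267.6, 147.1]
ee_rot: [0.997, 0.072, -0.003, -0.001]
contact_force: [0.5, 0.6, 0.5]
gripper_width: 42.7
grasp_force: 0.0
```

Run:
```python
from h import *
s=read_state(); print(s["position"],s["gripper_width"]); print(delta([466.8,-269.6,72]))
sd=get_image("side"); im=get_image("top")
o=np.zeros((450,800,3),np.uint8); o[:,:400]=cv2.resize(im["color"][220:290,330:400],(400,450)); o[:,400:]=cv2.resize(sd["color"][260:372,250:350],(400,450)); cv2.imwrite("pics/c7.png",o)
```

```text
[ 465.92963166 -267.61959746  147.08992208] 42.66146285659236
[ 0.95650108  2.27446181 75.0805425 ]
```

View pics/c7.png

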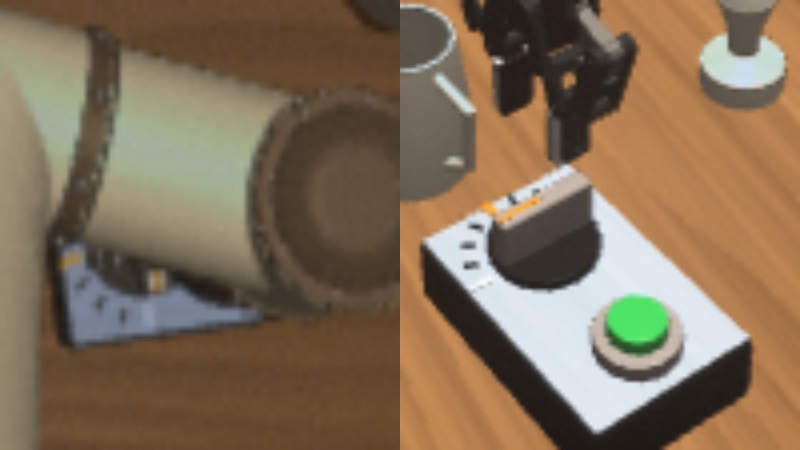

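The open fingers straddle the grip bar (side crop bar (545,210), fingers at (515,90) and (570,140)). I'll descend and close.

Request:
carry_out(
  motion=[
    [0,0,0,1,2,20,0],
    [0,0,0,1,2,45,0],
    [0,0,0,1,2,65,0],
    [0,0,0,1,2,74,0],
    [0,0,0,1,2,74,0],
  ],
)

```text
clock: 14.18
position: [469.2, -269.6, 76.5]
ee_rot: [0.997, 0.073, -0.0, 0.0]
contact_force: [-0.3, 0.2, -0.1]
gripper_width: 43.2
grasp_force: 0.0
```

Request:
carry_out(
  motion=[
    [0,0,0,0,0,0,-1],
    [0,0,0,0,0,0,-1],
    [0,0,0,0,0,0,-1],
    [0,0,0,0,0,0,-1],
  ],
)

```text
clock: 14.68
position: [469.2, -267.6, 77.7]
ee_rot: [0.997, 0.072, 0.001, -0.001]
contact_force: [-1.0, 11.5, 7.0]
gripper_width: 12.7
grasp_force: 59.4
```

Request:
carry_out(
  motion=[
    [0,0,0.1,-1,-2,0,-1],
    [0,0,0.25,-2,-2,0,-1],
    [0,0,0.4,-2,-2,0,-1],
    [0,0,0.55,-2,-2,0,-1],
    [0,0,0.7,-2,-2,0,-1],
  ],
)

```text
clock: 15.3
position: [468.6, -269.1, 77.7]
ee_rot: [0.961, -0.276, 0.003, 0.001]
contact_force: [1.6, -4.1, -0.8]
gripper_width: 12.9
grasp_force: 58.6
```

Request:
carry_out(
  motion=[
    [0,0,0.15,0,0,0,-1],
    [0,0,0.3,0,0,0,-1],
    [0,0,0.45,0,0,0,-1],
    [0,0,0.6,0,0,0,-1],
    [0,0,0.71,0,0,0,-1],
  ],
)

```text
clock: 15.92
position: [467.1, -270.1, 77.7]
ee_rot: [0.806, -0.592, 0.002, 0.001]
contact_force: [-1.0, -8.8, 0.2]
gripper_width: 12.8
grasp_force: 58.9
```

Request:
carry_out(
  motion=[
    [0,0,0,0,0,0,-1],
    [0,0,0,0,0,0,-1],
  ],
)

```text
clock: 16.18
position: [467.1, -270.1, 77.7]
ee_rot: [0.807, -0.591, 0.002, 0.001]
contact_force: [-1.4, -8.5, -0.1]
gripper_width: 12.8
grasp_force: 58.8
```

Request:
carry_out(
  motion=[
    [0,0,0,0,0,0,0],
    [0,0,0,0,0,0,0],
    [0,0,0,0,0,0,0],
    [0,0,0,0,0,-20,0],
    [0,0,0,0,0,-70,0],
  ],
)

```text
clock: 16.8
position: [465.1, -267.3, 144.8]
ee_rot: [0.807, -0.591, -0.003, 0.001]
contact_force: [0.9, 0.1, -0.2]
gripper_width: 42.2
grasp_force: 0.0
```

Run:
```python
from h import *
s=read_state(); print(s["position"],s["gripper_width"],R.from_quat(s["ee_rot"]).as_matrix().round(3).tolist()); print(delta([479.5,-352.5,110]))
sd=get_image("side"); cv2.imwrite("pics/c8.png",cv2.resize(sd["color"][260:372,250:350],(500,560)))
```

```text
[ 465.07562279 -267.26986405  144.80326691] 42.18541811315678 [[0.301, -0.954, -0.006], [-0.954, -0.301, 0.002], [-0.004, 0.005, -1.0]]
[85.74728201 11.73581587 34.54244307]
```

View pics/c8.png

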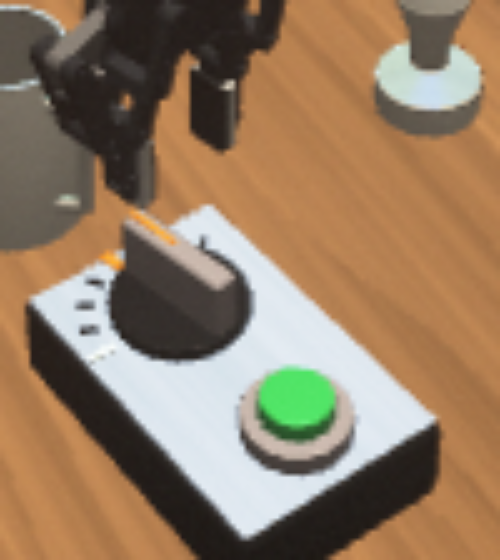

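The pointer is turned to the orange tick (bar end at (130,220), tick at (112,260)) and the fingers are clear. Next is the button.

Request:
carry_out(
  motion=[
    [0,0,0,30,5,0,-1],
    [0,0,0,65,9,0,-1],
    [0,0,0,86,12,0,-1],
    [0,0,0,86,12,30,-1],
    [0,0,0,86,12,48,-1],
  ],
)

```text
clock: 17.48
position: [480.6, -353.5, 96.9]
ee_rot: [0.806, -0.591, -0.001, -0.0]
contact_force: [1.0, 0.2, -0.1]
gripper_width: -0.0
grasp_force: 0.0
```

Request:
carry_out(
  motion=[
    [0,0,0,0,0,5,-1],
    [0,0,0,0,0,10,-1],
    [0,0,0,0,0,15,-1],
    [0,0,0,0,0,18,-1],
    [0,0,0,0,0,18,-1],
  ],
)

```text
clock: 18.1
position: [481.4, -353.6, 80.7]
ee_rot: [0.807, -0.591, 0.0, -0.0]
contact_force: [-0.6, 0.4, 2.7]
gripper_width: -0.2
grasp_force: 0.8
```

Contact has started at TCP z 80.7, so I'll press on step by step.

Request:
carry_out(
  motion=[
    [0,0,0,0,0,2,-1],
    [0,0,0,0,0,4,-1],
    [0,0,0,0,0,6,-1],
    [0,0,0,0,0,6,-1],
  ],
)

```text
clock: 18.6
position: [481.4, -353.7, 75.1]
ee_rot: [0.807, -0.591, 0.0, 0.0]
contact_force: [-1.0, 1.6, 6.9]
gripper_width: 0.1
grasp_force: 3.3
```

Request:
carry_out(
  motion=[
    [0,0,0,0,0,1,-1],
    [0,0,0,0,0,2,-1],
    [0,0,0,0,0,2,-1],
  ],
)

```text
clock: 18.98
position: [481.5, -353.8, 74.9]
ee_rot: [0.807, -0.591, 0.001, 0.0]
contact_force: [-3.3, 4.6, 15.3]
gripper_width: 0.2
grasp_force: 7.7
```

The button is hard against its stop, so it is fully down. I'll let go and retreat upward.

Request:
carry_out(
  motion=[
    [0,0,0,0,0,-10,-1],
    [0,0,0,0,0,-40,-1],
    [0,0,0,0,0,-90,-1],
    [0,0,0,0,0,-140,-1],
    [0,0,0,0,0,-140,-1],
  ],
)

```text
clock: 19.6
position: [483.1, -354.9, 216.9]
ee_rot: [0.807, -0.591, 0.005, -0.001]
contact_force: [-1.0, -0.6, -0.6]
gripper_width: 0.3
grasp_force: 0.0
```

```bash
python3 drip.py; python3 -c "
from bench import *
print(read_state()['contact_force']); print(job_done())"
```

```text
[ 483.12494009 -354.92528959  216.90054752] [-0.99991291 -0.57818483 -0.60579158]
drip (223, 243, 35, 39) [240.1 262.7] [32.6 34.9] exp diam 34.44364820846905 [435.5 111.  228. ] r 178.81534614756455 ang 166.65153966458982
[434.8, 112] [[216.6, 245.5], [213.4, 220.0]]
[433, 107.5] [[216.6, 246.4], [213.3, 220.9]]
[ 0.18065218 -0.6937444  -0.8690835 ]
the job is handed in; nothing more can be done
None
```

I did all four steps in order and handed the job in at about 20 s on the robot's clock: cup on the ring mark, dripper about 3 mm from the cup's axis, dial at the orange tick, start button pressed to its stop and let go; the verdict wasn't shown.

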